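# Pour trackball balls into the blue parts dish

## Robot

A 6-joint arm with a two-finger parallel gripper is mounted at the origin on the work surface. World frame = base frame: x ahead of the robot, y to its left, z up, the work surface at z = 0. Lengths are in m, angles in rad, forces in N, time in s.
With the tool pointing down it reaches from about 0.35 to 0.725 m from the base axis. Payload 6 kg.
Tool frame: the origin (TCP) lies on the centre line of the jaws, within the pads' length; the fingertips stand 19 mm ahead of it and the grasp point (between the pads) is the TCP; z points along the fingers, y is the line along which they close (so a half turn about z gives the same grasp; the last joint's range is limited). The gripper opens to 85 mm and grips with 20 to 120 N. Pads are 22 mm wide; open, the fingers measure 114 mm over their backs; the gripper's body (76 mm by 85 mm) begins 54 mm behind the grasp point. The pads swing forward as they close: fully open they stand 13 mm farther back than shut.
Start: joints at [-1.01, 0.04, 0.085, 0, -1.615, -0.334], TCP at [0.135, -0.585, 0.25] pointing down, gripper open.
Joint ranges: [-2.56, 2.56], [-1.29, 2.01], [-1.08, 1.49], [-3.29, 1.98], [-2.81, -0.18], [-2.99, 2.99]. Speed limits (rad/s): [2.57, 2.57, 3.01, 3.14, 3.14, 3.14].

## Interface

Orientations are given as a rotation vector (axis times angle).
In Python, from cell import ctrl gives the robot as it stands.
- The arm moves only by the tool play_rows, never from a script. Its argument "rows" is a list of rows, each a list of 7 numbers: the shift along the tool's x, y, z in mm, then the turn, a rotation vector about the tool's x, y, z in rad, then the opening, from 0 (shut) to 1 (fully open). A call has 1 to 20 rows; each row is the pose to reach, as a shift and turn from the pose commanded when the call began, along the tool's axes at that moment; what a row does not reach only later rows make up. A row lasts 1/12 s, in which the tool goes at most 41.7 mm and 7.16 degrees, less where a joint would pass 70% of its speed; a pose out of reach is approached as far as the arm can. A call with a gripper value outside its range is refused whole. The fingers move at their own pace and stop on an object; "grip_force" is the grip in N (left out, the last holds). Time passes only in rows, so rows that repeat a pose let the fingers close. It gives the time, the measured TCP pose, the force, the opening and the grip force at its end, in the units of the state.
- ctrl.get_state(): the state, without advancing time (a new reading comes with each control period).
- ctrl.grab_frame(name): name is "scene" or "top" or "wrist"; returns a dict with "color" (480x640x3 uint8, red, green, blue), "K" (3x3 intrinsics, pixels), "R" (3x3) and "t" (3): a world point X has camera coordinates R X + t; the wrist camera has in their place "tool_from_camera" (4x4, takes a point from camera to tool coordinates, whose origin is the TCP and whose axes are the flange's). Camera axes: x right, y down, z forward; pixel columns grow to the right and rows downward; lengths in m; the calibration is good to about 2 mm. A picture is of the moment at which its call begins: read the wrist's pose just before it. There is no depth.
- ctrl.hand_in(): hands the job in; it is judged then, once.
The state is a dict: "clock": time; "joint_pos": joint angles; "qd": joint speeds; "tau": joint torques, N m; "tool_pos": TCP position; "eef_rot": TCP orientation; "wrist_force": force on the tool from outside, world axes, zero at the start; "torque": the same for the moment, N m; "width": opening from 0.0 (shut) to 1.0 (fully open); "finger_force": force on a finger pad.
Only numpy, scipy, OpenCV 4.12 (cv2) and the standard library are available. Lean on these libraries where they do the work, as an engineer would, in place of code of your own. Each camera call takes 0.05 s, during which the arm holds its last target. There are 200 camera calls.

## Task

The orange chute scoop on the repair mat holds two white trackball balls. Pick it up by its black bar, bring its open lip over the blue dish and lower it to within about 4 cm above the dish's rim before tipping, then pour both balls in from there, without shoving the dish about. Finally stand the empty scoop upright on the mat, clear of the blue dish, and let go.

Things in the scene. Friction and masses are not known exactly. Their poses are not given: they have to be found in the camera images.
- scoop_lip (a point): Middle of the orange scoop's pouring lip, the front edge of its floor, 21 mm above its flat underside; x forward out of the lip, y left, z up. Scoop: 80 mm long behind the lip, 48 wide, walls 45 tall, 0.12 kg, on a 3 mm mat. Grip: black bar across the top, 16 mm thick (x), 48 long (y), 24 tall, its centre 45 mm behind the lip and 53 above it; clear air before, behind and 17 mm under it.
- dish: Shallow blue round dish, 106 mm outside diameter, 24 mm tall, walls and floor 4 mm thick (inside 98 mm wide, 20 mm deep); origin at the centre of its underside, z up. Loose, 0.35 kg, standing on the 3 mm thick green mat that covers the work area. The white dish of the same size with brass nuts in it is not the one.
- ball1_center (a point): Centre of one hard white ball, 22 mm diameter, 14 g, at the back of the scoop's straight 40 mm wide channel. The channel's floor rises 12 degrees from back to lip, so the balls roll out only when the lip is tipped down by more than that; about 40 degrees empties it.
- ball2_center (a point): Centre of the other white ball, the same size, lying in front of the first.
Mind the look-alikes: they are no part of the job. Of the things that look like the part that bears scoop_lip, the middle-sized one is meant.

How it is judged:
By the outcome, as a careful person would: the job done as asked, in the order asked, and still so for the second after the job is handed in, with the robot touching nothing.
It also fails if it takes over 51 s, if anything falls off the work surface, if the arm or the gripper's body presses on something with over 40 N, if the wrist force passes 120 N, or if a joint passes its speed limit or range.

## Working session

There is one attempt and no reset: what is moved stays moved. The work goes in short steps, Python scripts to look and compute and a tool call to move; the robot and the scene stay as the last step left them, time stands still between calls to the robot, and variables do not carry over. Pictures are saved under pics/ and viewed, at most 10 in all, crops included, and the job is handed in when it is done.

Besides the shell and the picture viewer there is one more tool, called after "Request:" as name(argument=value, ...) on one line, values as JSON. play_rows: Moves the arm, as the interface text tells. Its arguments: {"type":"object","properties":{"rows":{"type":"array"},"grip_force":{"type":"number"}},"required":["rows"]}

```bash
mkdir -p pics; ls
python3 - <<'E'
from cell import ctrl
import cv2
s=ctrl.get_state();print(s)
for n in("scene","top"):
    f=ctrl.grab_frame(n);cv2.imwrite(f"pics/{n}0.png",f["color"][:,:,::-1]);print(n,f["K"],f["R"],f["t"])
E
```

```text
pics
{'clock': 0.0, 'joint_pos': array([-1.01030165e+00,  4.07820044e-02,  8.37697417e-02, -4.54565122e-04,
       -1.61553424e+00, -3.33705652e-01]), 'qd': array([ 0.00015731,  0.00063688, -0.00032372,  0.00090915, -0.0008481 ,
        0.00110849]), 'tau': array([-4.52704080e-04, -3.68205428e+01,  3.47399318e+01,  6.93191260e+00,
       -5.52347818e-03, -3.66442876e-06]), 'tool_pos': array([ 0.13491291, -0.58430821,  0.24927493]), 'eef_rot': array([ 3.55468097e-01, -3.12106675e+00, -2.78705159e-03]), 'wrist_force': array([-0.2798565 , -0.11823607, -0.53258002]), 'torque': array([ 0.02385101,  0.04147411, -0.00021364]), 'finger_force': 0.0, 'width': 0.9967640272471319}
scene [[570.81027009   0.         310.46519164]
 [  0.         570.81027009 242.07471613]
 [  0.           0.           1.        ]] [[ 0.67635104  0.73656752 -0.00419034]
 [ 0.61106936 -0.56427096 -0.5551509 ]
 [-0.41127062  0.3729163  -0.83173909]] [-0.14973049 -0.2810734   1.50221152]
top [[509.16323394   0.         310.85363479]
 [  0.         509.16323394 250.00505363]
 [  0.           0.           1.        ]] [[-0.02227574 -0.99964868 -0.01436311]
 [-0.98923247  0.0241177  -0.14435183]
 [ 0.14464752  0.01099291 -0.98942218]] [-0.12583636  0.38514426  1.13601053]
```

View pics/top0.png

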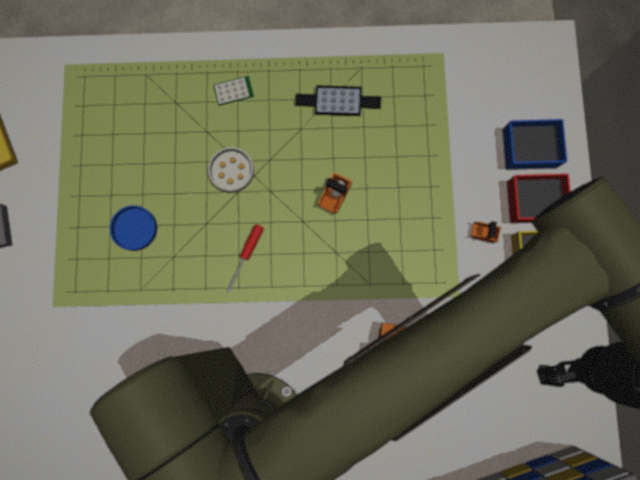

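View pics/scene0.png

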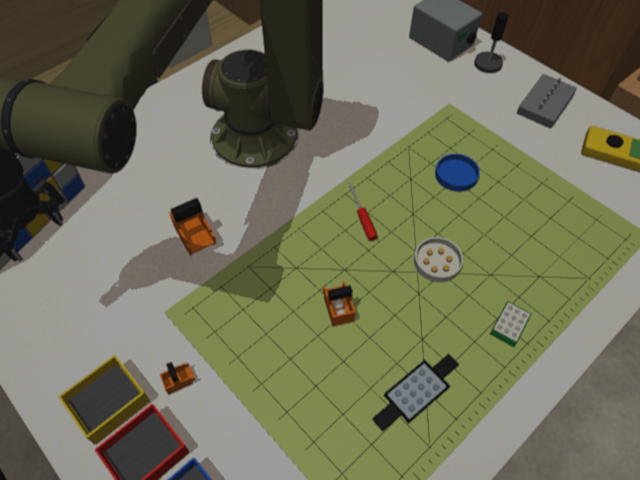

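The mid-size orange scoop is on the mat, at about (335,192) in the top view and (340,303) in the scene view. The blue dish is at (133,228) top and (458,172) scene. Next I zoom in on the scoop.

```bash
cat > h.py <<'E'
import numpy as np,cv2
from cell import ctrl
def ray(f,u,v):
    R,t=np.array(f["R"]),np.array(f["t"]);d=R.T@np.linalg.inv(f["K"])@[u,v,1.];return -R.T@t,d
def onz(f,u,v,z):
    c,d=ray(f,u,v);return c+d*(z-c[2])/d[2]
def proj(f,X):
    p=f["K"]@(np.array(f["R"])@np.array(X)+f["t"]);return p[:2]/p[2]
E
python3 - <<'E'
from h import *
out=[]
for n,(x,y) in(("scene",(340,303)),("top",(334,192))):
    f=ctrl.grab_frame(n);im=f["color"][:,:,::-1].copy()
    out.append(cv2.resize(im[y-30:y+30,x-30:x+30],(400,400),interpolation=cv2.INTER_CUBIC))
    hsv=cv2.cvtColor(im,cv2.COLOR_BGR2HSV)
    m=cv2.inRange(hsv,(105,120,40),(130,255,255))
    k,l,st,ce=cv2.connectedComponentsWithStats(m)
    for i in range(1,k):
        if st[i,4]>300:print(n,"blue",st[i],ce[i],onz(f,*ce[i],.02))
    print(n,"cam",ray(f,0,0)[0])
cv2.imwrite("pics/z.png",np.hstack(out))
E
```

```text
scene blue [ 436  154   43   37 1260] [456.80952381 171.93492063] [0.45174485 0.27695313 0.02      ]
scene blue [ 25 161  25  27 333] [ 36.89189189 173.95795796] [-0.24498179 -0.48593646  0.02      ]
scene cam [ 0.89084117 -0.6085141   1.09278246]
top blue [ 504  120   63   48 1145] [533.15633188 144.9371179 ] [ 0.62028021 -0.66350937  0.02      ]
top blue [ 110  206   46   44 1578] [132.73954373 227.62674271] [0.44579325 0.27814431 0.02      ]
top cam [ 0.213873   -0.14756901  1.17778289]
```

View pics/z.png

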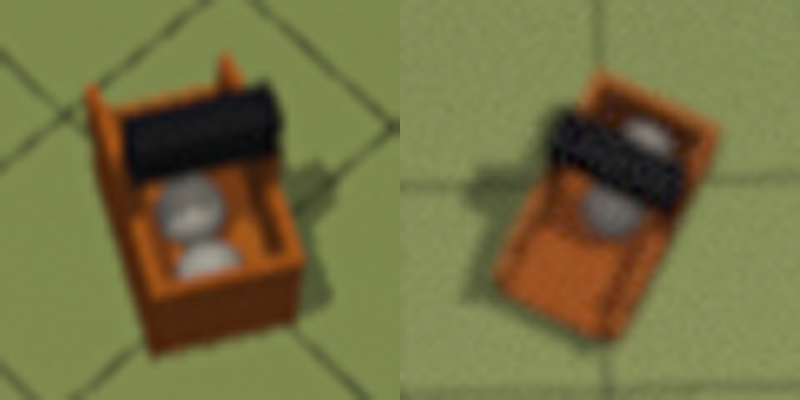

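In the scene crop the back wall and both balls face the camera. In the top crop the lip is at lower left, from crop (497,282) to (610,340), with the bar centre near (618,157) and the back edge from (600,72) to (718,125).

Run:
```python
from h import *
rays=[]
for n,(x,y) in(("scene",(340,303)),("top",(334,192))):
    f=ctrl.grab_frame(n);im=f["color"].copy()
    sub=im[y-30:y+30,x-30:x+30].astype(int)
    m=(sub.max(2)<60).astype(np.uint8)
    k,l,st,ce=cv2.connectedComponentsWithStats(m);i=1+np.argmax(st[1:,4])
    c=cv2.minAreaRect(np.argwhere(l==i)[:,::-1].astype(np.float32))
    u,v=c[0][0]+x-30,c[0][1]+y-30;print(n,st[i],ce[i],c,onz(f,u,v,.077))
    b=cv2.boxPoints(c)+[x-30,y-30]
    for p,q in((0,1),(1,2)):
        d=onz(f,*b[q],.08)-onz(f,*b[p],.08);print(np.linalg.norm(d),np.degrees(np.arctan2(d[1],d[0])))
    rays.append(ray(f,u,v))
(c1,d1),(c2,d2)=rays
s=np.linalg.lstsq(np.c_[d1,-d2],c2-c1,rcond=None)[0];print("tri",c1+d1*s[0],c2+d2*s[1])
P=lambda a,b:(304+(a-400)/6.667,162+b/6.667)
for nm,a,b,z in(("backL",600,72,.048),("backR",718,125,.048),("lipL",497,282,.046),("lipR",610,340,.046),("ball front",611,212,.03)):print(nm,onz(f,*P(a,b),z))
```

```text
scene [ 19  13  23  15 246] [30.10162602 20.1097561 ] ((29.7297306060791, 19.878379821777344), (11.179131507873535, 23.509056091308594), 80.53767395019531) [ 0.51949218 -0.19308272  0.077     ]
0.04802286688522616 58.03309488549559
0.02544897055694811 -36.466603144488325
top [ 22  15  21  18 181] [31.97790055 23.77348066] ((32.84918212890625, 22.55901527404785), (21.70147705078125, 12.368124008178711), 23.629377365112305) [ 0.52052236 -0.19645     0.077     ]
0.028212858965145117 -24.516121329372314
0.04838224439771389 -115.86035221981668
tri [ 0.52081367 -0.19456108  0.08061478] [ 0.5195889  -0.1963012   0.08035087]
backL [ 0.55651693 -0.19203374  0.048     ]
backR [ 0.53667265 -0.23190332  0.048     ]
lipL [ 0.48400605 -0.15484757  0.046     ]
lipR [ 0.46281012 -0.19279475  0.046     ]
ball front [ 0.51167899 -0.19510858  0.03      ]
```

```bash
cat >> h.py <<'E'
from scipy.spatial.transform import Rotation as Ro
def down(yaw_y,tilt=0):
    "tool down, tool y (closing line) at world azimuth yaw_y deg; tilt lowers +y side"
    a=np.radians(yaw_y);y=np.array([np.cos(a),np.sin(a),0]);z=np.array([0,0,-1.]);
    return Ro.from_matrix(np.c_[np.cross(y,z),y,z])*Ro.from_rotvec([np.radians(tilt),0,0])
def rel(pos,rot,p0=None,r0=None):
    s=ctrl.get_state();p0=s["tool_pos"] if p0 is None else p0;r0=Ro.from_rotvec(s["eef_rot"]) if r0 is None else r0
    return np.round(1000*r0.inv().apply(np.array(pos)-p0),1),np.round((r0.inv()*rot).as_rotvec(),3)
E
python3 - <<'E'
from h import *
print(down(0,10).apply([0,1,0]))
print(rel([.516,-.1955,.24],down(152.5)))
f=ctrl.grab_frame("wrist");print(f["K"],f["tool_from_camera"])
E
```

```text
[ 0.98480775  0.         -0.17364818]
(array([-458.8,  293.4,   10.1]), array([ 0.001,  0.   , -0.864]))
[[343.19649498   0.         323.75906711]
 [  0.         343.19649498 239.89277625]
 [  0.           0.           1.        ]] [[-8.29201231e-04 -9.58759172e-01 -2.84218511e-01  7.17449987e-02]
 [ 9.99999563e-01 -9.17535003e-04  1.77659897e-04  7.99033866e-04]
 [-4.31113488e-04 -2.84218239e-01  9.58759515e-01 -1.23237620e-01]
 [ 0.00000000e+00  0.00000000e+00  0.00000000e+00  1.00000000e+00]]
```

Request:
play_rows(rows=[[-229,147,5,0,0,-0.43,1],[-229,147,5,0,0,-0.43,1],[-229,147,5,0,0,-0.43,1],[-229,147,5,0,0,-0.43,1],[-229,147,5,0,0,-0.43,1],[-229,147,5,0,0,-0.43,1],[-459,293,10,0,0,-0.864,1],[-459,293,10,0,0,-0.864,1],[-459,293,10,0,0,-0.864,1],[-459,293,10,0,0,-0.864,1],[-459,293,10,0,0,-0.864,1],[-459,293,10,0,0,-0.864,1],[-459,293,10,0,0,-0.864,1],[-459,293,10,0,0,-0.864,1],[-459,293,10,0,0,-0.864,1],[-459,293,10,0,0,-0.864,1],[-459,293,10,0,0,-0.864,1]])

```text
clock: 1.77
tool_pos: [0.5158, -0.1966, 0.2406]
eef_rot: [-1.629, 2.686, -0.0]
wrist_force: [0.5, -0.9, 0.7]
width: 1.001
finger_force: 0.0
```

Run:
```python
from h import *
s=ctrl.get_state();print(s["clock"],s["tool_pos"],s["joint_pos"],rel([.516,-.1955,.24],down(152.5)))
f=ctrl.grab_frame("wrist");cv2.imwrite("pics/w1.png",f["color"][:,:,::-1])
```

```text
1.7667 [ 0.51576958 -0.19664845  0.24056515] [-1.89749948e-04 -8.87060411e-02 -5.94905255e-02  1.54374603e-04
 -1.59979794e+00 -4.80678384e-01] (array([-1.1,  0.3,  0.6]), array([-0.   , -0.   , -0.001]))
```

View pics/w1.png

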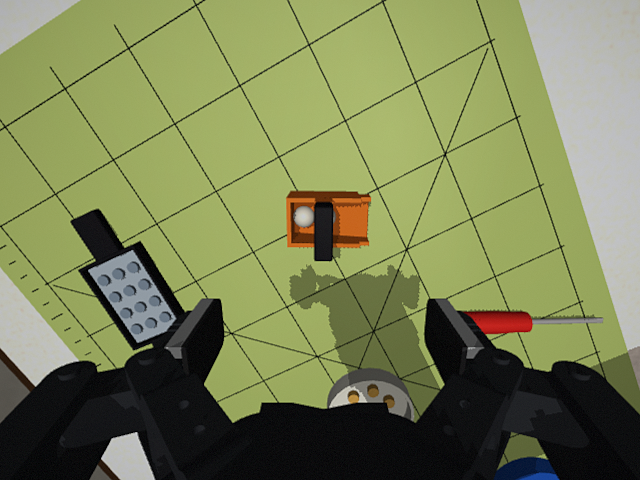

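The wrist view shows the scoop square to the tool: bar at columns 315–332 and rows 203–260, lip on the right (+y tool) at column 369. I measure the bar from here.

Run:
```python
from h import *
s=ctrl.get_state();f=ctrl.grab_frame("wrist")
T=np.array(f["tool_from_camera"]);Rw=Ro.from_rotvec(s["eef_rot"]).as_matrix()
def P(u,v,z):
    d=Rw@T[:3,:3]@np.linalg.inv(f["K"])@[u,v,1.];c=Rw@T[:3,3]+s["tool_pos"];return c+d*(z-c[2])/d[2]
im=f["color"][195:270,280:380].astype(int)
k,l,st,ce=cv2.connectedComponentsWithStats((im.max(2)<50).astype(np.uint8));i=1+np.argmax(st[1:,4])
r=cv2.minAreaRect(np.argwhere(l==i)[:,::-1].astype(np.float32));print(st[i],r)
x0,y0=280+st[i,0],195+st[i,1];w,h=st[i,2],st[i,3]
# near end bottom row of top face: take rows from both ends (far end lower edge, near end top edge)
for z in(.077,.089):
  print(z,[P(280+r[0][0]+.5,195+r[0][1]+.5,z)],np.linalg.norm(P(x0,y0,z)-P(x0+w,y0,z)),np.linalg.norm(P(x0,y0,z)-P(x0,y0+h,z)))
m=((im[:,:,0]>130)&(im[:,:,2]<80)&(im[:,:,1]<120)).astype(np.uint8)
ys,xs=np.nonzero(m);print(xs.min()+280,xs.max()+281,ys.min()+195,ys.max()+196)
for u,v,z in((xs.min()+280,219,.048),(xs.max()+281,219,.048),(xs.max()+281,219,.024)):print(P(u,v,z))
for z in(.077,.089):
  X=P(280+r[0][0]+.5,195+r[0][1]+.5,z);print("tool shift",Rw.T@(X-s["tool_pos"])*1000)
```

```text
[  34    7   20   59 1072] ((43.151241302490234, 36.01601028442383), (58.25377655029297, 18.71364974975586), 88.91908264160156)
0.077 [array([ 0.51862953, -0.19129033,  0.077     ])] 0.016890833816759487 0.05295775237860836
0.089 [array([ 0.51712954, -0.19417971,  0.089     ])] 0.016184416119851528 0.050742924272751566
287 371 197 248
[ 0.54720609 -0.21118343  0.048     ]
[ 0.47700697 -0.17441407  0.048     ]
[ 0.47656962 -0.16788372  0.024     ]
tool shift [-6.29314726e+00  5.13329014e-02  1.63697598e+02]
tool shift [-3.03899232e+00  3.66334189e-02  1.51697234e+02]
```

Request:
play_rows(rows=[[-4,0,20,0,0,0,1],[-4,0,50,0,0,0,1],[-4,0,80,0,0,0,1],[-4,0,105,0,0,0,1],[-4,0,125,0,0,0,1],[-4,0,140,0,0,0,1],[-4,0,150,0,0,0,1],[-4,0,158,0,0,0,1],[-4,0,163,0,0,0,1],[-4,0,163,0,0,0,1],[-4,0,163,0,0,0,1]])

```text
clock: 2.78
tool_pos: [0.5184, -0.1926, 0.078]
eef_rot: [-1.629, 2.685, -0.001]
wrist_force: [0.2, 0.7, -0.1]
width: 1.0
finger_force: 0.0
```

Request:
play_rows(rows=[[0,0,0,0,0,0,0.6],[0,0,0,0,0,0,0.5],[0,0,0,0,0,0,0.4],[0,0,0,0,0,0,0.35],[0,0,0,0,0,0,0.3],[0,0,0,0,0,0,0.25],[0,0,0,0,0,0,0.2],[0,0,0,0,0,0,0.15],[0,0,0,0,0,0,0.1],[0,0,0,0,0,0,0.1],[0,0,0,0,0,0,0.05],[0,0,0,0,0,0,0.0],[0,0,0,0,0,0,0.0],[0,0,0,0,0,0,0.0],[0,0,0,0,0,0,0.0]], grip_force=40)

```text
clock: 4.03
tool_pos: [0.5182, -0.1924, 0.0774]
eef_rot: [-1.63, 2.686, -0.0]
wrist_force: [0.7, 0.7, 1.6]
width: 0.181
finger_force: 41.4
```

Run:
```python
from h import *
s=ctrl.get_state();print({k:s[k] for k in("clock","tool_pos","joint_pos","width","finger_force","wrist_force","torque")})
f=ctrl.grab_frame("wrist");cv2.imwrite("pics/w2.png",f["color"][:,:,::-1])
```

```text
{'clock': 4.0333, 'tool_pos': array([ 0.51823317, -0.19237751,  0.07742525]), 'joint_pos': array([ 7.97264565e-03, -3.62404847e-02, -3.08571387e-01,  9.64433606e-06,
       -1.29818222e+00, -4.87959025e-01]), 'width': 0.18097862734866427, 'finger_force': 41.44634306430817, 'wrist_force': array([0.66940098, 0.70831523, 1.55940644]), 'torque': array([ 0.01826343, -0.17906091,  0.03918669])}
```

View pics/w2.png

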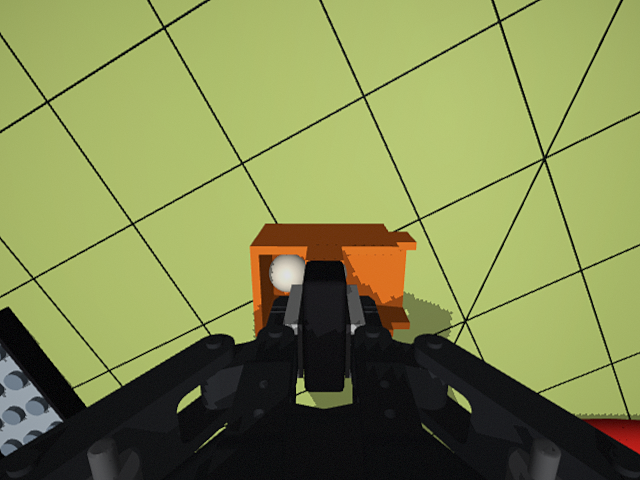

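The bar is gripped: opening 0.18, which is about 15 mm, and the scoop still sits square. I lift it, then carry it across smoothly.

Request:
play_rows(rows=[[0,0,0,0,0,0,0],[0,0,-3,0,0,0,0],[0,0,-8,0,0,0,0],[0,0,-16,0,0,0,0],[0,0,-26,0,0,0,0],[0,0,-38,0,0,0,0],[0,0,-50,0,0,0,0],[0,0,-62,0,0,0,0],[0,0,-74,0,0,0,0],[0,0,-86,0,0,0,0],[0,0,-95,0,0,0,0],[0,0,-99,0,0,0,0],[0,0,-100,0,0,0,0]], grip_force=60)

```text
clock: 5.17
tool_pos: [0.5185, -0.1924, 0.1784]
eef_rot: [-1.629, 2.685, -0.001]
wrist_force: [0.6, 0.1, -2.1]
width: 0.178
finger_force: 59.5
```

Request:
play_rows(rows=[[-4,2,0,0,0,0,0],[-12,6,0,0,0,0,0],[-25,14,0,0,0,0,0],[-43,24,0,0,0,0,0],[-66,37,0,0,0,0,0],[-92,51,0,0,0,0,0],[-120,67,0,0,0,0,0],[-149,83,0,0,0,0,0],[-178,99,0,0,0,0,0],[-207,115,0,0,0,0,0],[-236,131,0,0,0,0,0],[-265,147,0,0,0,0,0],[-293,162,0,0,0,0,0],[-319,177,0,0,0,0,0],[-342,190,0,0,0,0,0],[-360,200,0,0,0,0,0],[-373,207,0,0,0,0,0],[-381,212,0,0,0,0,0],[-385,214,0,0,0,0,0],[-385,214,0,0,0,0,0]])

```text
clock: 6.83
tool_pos: [0.5059, 0.2483, 0.1769]
eef_rot: [1.63, -2.685, 0.0]
wrist_force: [0.2, 1.3, -1.3]
width: 0.178
finger_force: 59.6
```

Run:
```python
from h import *
s=ctrl.get_state();print({k:s[k] for k in("clock","tool_pos","joint_pos","width","finger_force","wrist_force","torque")})
o=[]
for n in("wrist","top"):
    f=ctrl.grab_frame(n);o.append(f["color"][:,:,::-1])
a=cv2.resize(o[0],(400,300));b=cv2.resize(o[1][100:310,60:340],(400,300))
cv2.imwrite("pics/c3.png",np.hstack([a,b]))
print(rel([.5066,.2475,.108],down(152.5)))
```

```text
{'clock': 6.8333, 'tool_pos': array([0.50590483, 0.24827351, 0.17693236]), 'joint_pos': array([ 8.12331074e-01, -5.21384743e-02, -1.40219483e-01, -9.81369071e-05,
       -1.48343113e+00, -1.29177999e+00]), 'width': 0.17804843262083625, 'finger_force': 59.550254344940186, 'wrist_force': array([ 0.18335744,  1.26933828, -1.29015918]), 'torque': array([-0.05080945, -0.01827274, -0.02145154])}
(array([-0.4, -0.3, 69.3]), array([ 0.   , -0.   , -0.001]))
```

View pics/c3.png

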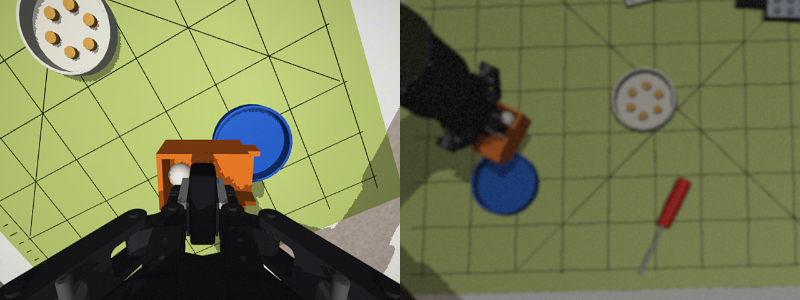

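The wrist view shows both balls still behind the bar and the lip just overlapping the dish's near edge. The dish is centred around (252,142) in the half-size picture. I refine the dish position from here.

Run:
```python
from h import *
from scipy.optimize import least_squares
s=ctrl.get_state();f=ctrl.grab_frame("wrist");im=f["color"].astype(int)
T=np.array(f["tool_from_camera"]);Rw=Ro.from_rotvec(s["eef_rot"]).as_matrix()
def PT(u,v,z):
    d=Rw@T[:3,:3]@np.linalg.inv(f["K"])@[u,v,1.];c=Rw@T[:3,3]+s["tool_pos"];return Rw.T@(c+d*(z-c[2])/d[2]-s["tool_pos"])*1000
m=((im[:,:,2]>im[:,:,0]+40)&(im[:,:,2]>im[:,:,1]+20)).astype(np.uint8)
k,l,st,ce=cv2.connectedComponentsWithStats(m);i=1+np.argmax(st[1:,4]);print(st[i])
m=(l==i).astype(np.uint8);c=max(cv2.findContours(m,cv2.RETR_EXTERNAL,cv2.CHAIN_APPROX_NONE)[0],key=len)[:,0]
# keep outer points bordering green mat
g=((im[:,:,1]>im[:,:,0])&(im[:,:,1]>im[:,:,2]+30)).astype(np.uint8);g=cv2.dilate(g,np.ones((7,7)))
pts=np.array([PT(u+.5,v+.5,.027)[:2] for u,v in c if g[v,u]])
r=least_squares(lambda q:np.hypot(*(pts-q[:2]).T)-q[2],[0,60,53],loss="soft_l1");print(r.x,np.abs(r.fun).mean(),len(pts))
r=least_squares(lambda q:np.hypot(*(pts-q[:2]).T)-53,[0,60],loss="soft_l1");print(r.x,np.abs(r.fun).mean())
# scoop lip posts, orange
o=((im[:,:,0]>120)&(im[:,:,2]<80)).astype(np.uint8);ys,xs=np.nonzero(o)
print(xs.min(),xs.max(),ys.min(),ys.max())
zs=s["tool_pos"][2]-.0774
for u,v in((518,300),):print(PT(u,v,zs+.048))
for u in range(490,522,4):
    yy=np.nonzero(o[:,u])[0];print(u,yy.min() if len(yy) else 0,yy.max() if len(yy) else 0)
```

```text
[ 341  168  128  125 8854]
[-4.51434361 65.70641119 53.12739705] 0.5298412381803316 268
[-4.44824971 65.80063488] 0.5371237556583955
0 617 0 444
[-4.76607368 95.10164755 29.40208769]
490 238 251
494 55 55
498 0 0
502 0 0
506 323 323
510 242 321
514 44 240
518 0 0
```

Request:
play_rows(rows=[[-2,0,3,0,0,0,0],[-4,0,9,0,0,0,0],[-4,0,18,0,0,0,0],[-4,0,28,0,0,0,0],[-4,0,38,0,0,0,0],[-4,0,48,0,0,0,0],[-4,0,56,0,0,0,0],[-4,0,62,0,0,0,0],[-4,0,66,0,0,0,0],[-4,0,68,0,0,0,0],[-4,0,69,0,0,0,0],[-4,0,69,0,0,0,0],[-4,0,69,0,0,0,0],[-4,0,69,0,0,0,0]])

```text
clock: 8.15
tool_pos: [0.5081, 0.2517, 0.1088]
eef_rot: [-1.629, 2.685, 0.0]
wrist_force: [-0.5, -0.4, -2.2]
width: 0.177
finger_force: 59.6
```

Run:
```python
from h import *
s=ctrl.get_state();print(s["tool_pos"],s["wrist_force"])
# rotate about the lip (tool coords: y=+45,z=+53.4), rot +tilt about tool x; lowers +y?
L=np.array([0,45,53.4])
for d in(4,8,12,16,20,24,28,32,36,40,44,46):
    R=Ro.from_rotvec([np.radians(d),0,0]);print(d,np.round(L-R.apply(L),1),round(np.radians(d),3),np.round(R.apply([0,1,0]),2))
```

```text
[0.50813781 0.25166593 0.10882455] [-0.53642024 -0.38841268 -2.15082087]
4 [ 0.   3.8 -3. ] 0.07 [0.   1.   0.07]
8 [ 0.   7.9 -5.7] 0.14 [0.   0.99 0.14]
12 [ 0.  12.1 -8.2] 0.209 [0.   0.98 0.21]
16 [  0.   16.5 -10.3] 0.279 [0.   0.96 0.28]
20 [  0.   21.  -12.2] 0.349 [0.   0.94 0.34]
24 [  0.   25.6 -13.7] 0.419 [0.   0.91 0.41]
28 [  0.   30.3 -14.9] 0.489 [0.   0.88 0.47]
32 [  0.   35.1 -15.7] 0.559 [0.   0.85 0.53]
36 [  0.   40.  -16.3] 0.628 [0.   0.81 0.59]
40 [  0.   44.9 -16.4] 0.698 [0.   0.77 0.64]
44 [  0.   49.7 -16.3] 0.768 [0.   0.72 0.69]
46 [  0.   52.2 -16.1] 0.803 [0.   0.69 0.72]
```

Request:
play_rows(rows=[[0,3.8,-3.0,0.07,0,0,0],[0,7.9,-5.7,0.14,0,0,0],[0,12.1,-8.2,0.209,0,0,0],[0,14.3,-9.3,0.244,0,0,0],[0,15.4,-9.8,0.262,0,0,0],[0,16.5,-10.3,0.279,0,0,0],[0,16.5,-10.3,0.279,0,0,0],[0,17.6,-10.8,0.297,0,0,0],[0,17.6,-10.8,0.297,0,0,0],[0,18.7,-11.3,0.314,0,0,0],[0,18.7,-11.3,0.314,0,0,0],[0,19.9,-11.8,0.332,0,0,0],[0,21,-12.2,0.349,0,0,0],[0,23.3,-13,0.384,0,0,0],[0,25.6,-13.7,0.419,0,0,0],[0,30.3,-14.9,0.489,0,0,0],[0,35.1,-15.7,0.559,0,0,0],[0,40,-16.3,0.628,0,0,0],[0,44.9,-16.4,0.698,0,0,0],[0,49.7,-16.3,0.768,0,0,0]])

```text
clock: 9.82
tool_pos: [0.4634, 0.2753, 0.1252]
eef_rot: [-1.347, 2.218, -0.9]
wrist_force: [0.4, 0.1, -1.0]
width: 0.177
finger_force: 59.6
```

Request:
play_rows(rows=[[0,0,0,0,0,0,0],[0,0,0,0,0,0,0],[0,0,0,0,0,0,0],[0,0,0,0,0,0,0],[0,0,0,0,0,0,0],[0,0,0,0,0,0,0]])

```text
clock: 10.32
tool_pos: [0.4642, 0.2744, 0.1251]
eef_rot: [-1.347, 2.224, -0.896]
wrist_force: [0.1, 0.5, -2.0]
width: 0.177
finger_force: 59.6
```

Run:
```python
from h import *
s=ctrl.get_state();print(s["tool_pos"],s["wrist_force"],s["joint_pos"],(down(152.5).inv()*Ro.from_rotvec(s["eef_rot"])).as_rotvec())
o=[ctrl.grab_frame(n)["color"][:,:,::-1] for n in("wrist","scene","top")]
cv2.imwrite("pics/c4.png",np.hstack([cv2.resize(o[0],(360,270)),cv2.resize(o[1][110:230,390:550],(360,270))]))
```

```text
[0.46421073 0.27444611 0.12514322] [ 0.10591993  0.48807668 -2.03458222] [ 1.26923675 -0.25121514 -0.82217924  0.79357223 -1.28116493 -2.10008408] [ 0.76722945 -0.00082896  0.00135163]
```

View pics/c4.png

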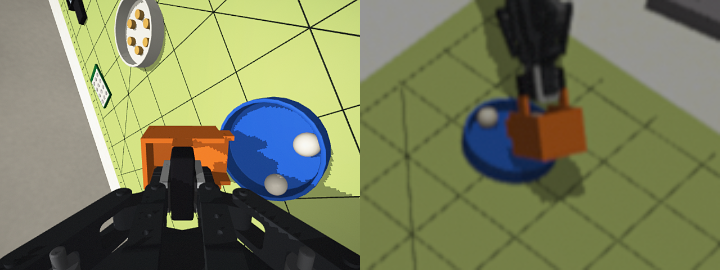

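Both white balls are in the blue dish, at (306,144) and (276,184) in the wrist half, and the scoop is empty. I raise it, level it and carry it back.

Request:
play_rows(rows=[[0,-5,-5,0,0,0,0],[0,-14,-15,0,0,0,0],[0,-28,-29,0,0,0,0],[0,-42,-44,0,0,0,0],[0,-54,-57,0,0,0,0],[0,-62,-65,-0.05,0,0,0],[0,-62,-65,-0.13,0,0,0],[0,-62,-65,-0.22,0,0,0],[0,-62,-65,-0.32,0,0,0],[0,-62,-65,-0.42,0,0,0],[0,-62,-65,-0.52,0,0,0],[0,-62,-65,-0.61,0,0,0],[0,-62,-65,-0.69,0,0,0],[0,-62,-65,-0.74,0,0,0],[0,-62,-65,-0.767,0,0,0],[0,-62,-65,-0.767,0,0,0],[0,-62,-65,-0.767,0,0,0],[0,-62,-65,-0.767,0,0,0]])

```text
clock: 11.97
tool_pos: [0.4632, 0.2747, 0.2149]
eef_rot: [-1.63, 2.684, -0.003]
wrist_force: [0.2, 0.1, -1.8]
width: 0.175
finger_force: 59.6
```

Run:
```python
from h import *
s=ctrl.get_state();print(s["tool_pos"],s["joint_pos"],rel([.518,-.192,.0774],down(152.5)))
```

```text
[0.46324972 0.27472566 0.21490996] [ 0.91003105 -0.12616823 -0.14121537  0.00195759 -1.55518207 -1.38933723] (array([ 388.9, -263.5,  138. ]), array([-0.002,  0.   ,  0.001]))
```

Request:
play_rows(rows=[[4,-3,0,0,0,0,0],[12,-8,0,0,0,0,0],[25,-17,0,0,0,0,0],[43,-29,0,0,0,0,0],[66,-45,0,0,0,0,0],[92,-62,0,0,0,0,0],[120,-81,0,0,0,0,0],[149,-101,5,0,0,0,0],[178,-121,12,0,0,0,0],[207,-140,20,0,0,0,0],[236,-160,30,0,0,0,0],[265,-180,40,0,0,0,0],[293,-198,50,0,0,0,0],[319,-216,60,0,0,0,0],[342,-232,68,0,0,0,0],[362,-245,75,0,0,0,0],[376,-255,80,0,0,0,0],[385,-261,85,0,0,0,0],[389,-264,90,0,0,0,0],[389,-264,92,0,0,0,0]])

```text
clock: 13.63
tool_pos: [0.5173, -0.1931, 0.1218]
eef_rot: [1.628, -2.687, 0.0]
wrist_force: [-0.1, 0.3, -2.4]
width: 0.179
finger_force: 59.6
```

Run:
```python
from h import *
s=ctrl.get_state();print(s["tool_pos"],s["wrist_force"],rel([.518,-.192,.0774],down(152.5)))
```

```text
[ 0.51729861 -0.19305019  0.1218226 ] [-0.05685122  0.34819441 -2.35347472] (array([-1.3, -0.1, 44.4]), array([ 0.   , -0.   , -0.001]))
```

Request:
play_rows(rows=[[0,0,5,0,0,0,0],[0,0,12,0,0,0,0],[0,0,20,0,0,0,0],[0,0,28,0,0,0,0],[0,0,34,0,0,0,0],[0,0,38,0,0,0,0],[0,0,41,0,0,0,0],[0,0,42.5,0,0,0,0],[0,0,43.5,0,0,0,0],[0,0,44,0,0,0,0],[0,0,44.5,0,0,0,0],[0,0,44.5,0,0,0,0]])

```text
clock: 14.63
tool_pos: [0.5181, -0.1923, 0.0784]
eef_rot: [-1.629, 2.685, -0.001]
wrist_force: [0.1, -0.3, -0.9]
width: 0.176
finger_force: 59.6
```

Request:
play_rows(rows=[[0,0,0.5,0,0,0,0],[0,0,1,0,0,0,0],[0,0,1,0,0,0,0],[0,0,1,0,0,0,0]])

```text
clock: 14.97
tool_pos: [0.5182, -0.1924, 0.0775]
eef_rot: [-1.629, 2.685, -0.002]
wrist_force: [-0.2, 0.4, 0.1]
width: 0.172
finger_force: 59.8
```

Weight is off the wrist, so the scoop is on the mat. I open slowly, then go up.

Request:
play_rows(rows=[[0,0,0,0,0,0,0.2],[0,0,0,0,0,0,0.25],[0,0,0,0,0,0,0.35],[0,0,0,0,0,0,0.5],[0,0,0,0,0,0,0.7],[0,0,0,0,0,0,0.9],[0,0,0,0,0,0,1],[0,0,0,0,0,0,1],[0,0,0,0,0,0,1],[0,0,0,0,0,0,1]], grip_force=20)

```text
clock: 15.8
tool_pos: [0.518, -0.1923, 0.0772]
eef_rot: [-1.629, 2.685, -0.001]
wrist_force: [0.4, -0.6, -0.2]
width: 1.0
finger_force: 0.0
```

Request:
play_rows(rows=[[0,0,-5,0,0,0,1],[0,0,-15,0,0,0,1],[0,0,-30,0,0,0,1],[0,0,-50,0,0,0,1],[0,0,-75,0,0,0,1],[0,0,-100,0,0,0,1],[0,0,-125,0,0,0,1],[0,0,-145,0,0,0,1],[0,0,-155,0,0,0,1],[0,0,-160,0,0,0,1],[0,0,-160,0,0,0,1],[0,0,-160,0,0,0,1]])

```text
clock: 16.8
tool_pos: [0.5176, -0.192, 0.2361]
eef_rot: [1.63, -2.686, -0.001]
wrist_force: [0.2, 0.1, -0.5]
width: 0.995
finger_force: 0.0
```

Run:
```python
from h import *
s=ctrl.get_state();print(s["clock"],s["tool_pos"],s["width"])
o=[ctrl.grab_frame(n)["color"][:,:,::-1] for n in("wrist","scene")]
cv2.imwrite("pics/c5.png",np.hstack([cv2.resize(o[0],(400,300)),cv2.resize(o[1][120:345,290:590],(400,300))]))
```

```text
16.8 [ 0.51761566 -0.19201817  0.23606701] 0.995271654330328
```

View pics/c5.png

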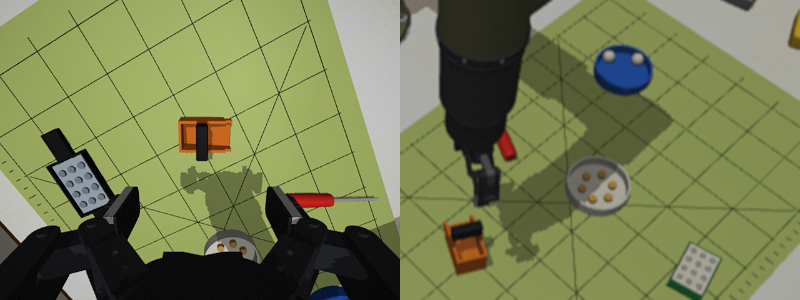

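The empty scoop stands upright at (205,135) in the wrist half, and both balls lie in the blue dish at about (607,57) and (637,58) in the scene half. The gripper is clear of everything.

```bash
python3 -c "
from cell import ctrl
print(ctrl.hand_in())"
```

```text
the job is handed in; nothing more can be done
None
```

Both balls are in the blue dish, the empty scoop is standing upright on the mat clear of the dish, the gripper is open and raised clear, and I handed the job in at about 17 s; the judge's verdict was not returned.

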